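# Shut and latch the drawing-tool case

### The arm

A 6-joint arm with a two-finger parallel gripper is mounted at the origin on the work surface. World frame = base frame: x ahead of the robot, y to its left, z up, the work surface at z = 0. Lengths are in mm, angles in rad, forces in N, time in s.
With the tool pointing down it reaches from about 350 to 875 mm from the base axis. Payload 4.2 kg.
Tool frame: the origin (TCP) lies between the finger pads; the fingertips stand 25 mm ahead of it and the grasp point (between the pads) lies 6 mm ahead of it; z points along the fingers, y is the line along which they close (so a half turn about z gives the same grasp; the last joint's range is limited). The gripper opens to 85 mm and grips with 20 to 120 N. Pads are 22 mm wide; open, the fingers measure 114 mm over their backs; the gripper's body (76 mm by 85 mm) begins 54 mm behind the grasp point. The pads swing forward as they close: fully open they stand 13 mm farther back than shut.
Start: joints at [-1.045, 0.385, 0.008, 0, -1.194, -0.259], TCP at [164.795, -602.861, 256.312] pointing down, gripper open.
Joint ranges: [-3.14, 3.14], [-1.21, 2.06], [-1.07, 1.41], [-3.16, 2.05], [-2.99, -0.16], [-3.1, 3.1]. Speed limits (rad/s): [2.79, 2.79, 3.14, 3.14, 3.14, 3.14].

### API

Orientations are given as a unit quaternion [x, y, z, w].
In Python, from bench import read_state, get_image, job_done gives the robot as it stands.
- The arm moves only by the tool play_rows, never from a script. Its argument "series" is a list of rows, each a list of 6 numbers: the shift along the world's x, y, z in mm, then the turn, a rotation vector about the world's x, y, z in units of 6 degrees (1.0 is 6 degrees). A call has 1 to 20 rows; each row shifts and turns the commanded pose from where the row before left it; what a row does not reach is not made up. A row lasts 1/12 s, in which the tool goes at most 41.7 mm and 7.16 degrees, less where a joint would pass 70% of its speed; a pose out of reach is approached as far as the arm can. A call is refused whole if a number of a shift passes 41.7 or a number of a turn 1, either way. A call with a gripper value outside its range is refused whole. "gripper" is the opening, from 0 (shut) to 1 (fully open), set as the call begins (left out, the last holds). The fingers move at their own pace and stop on an object; the grip force is fixed at half the most. Time passes only in rows, so rows that do not move let the fingers close. It gives the time, the measured TCP pose, the force, the opening and the grip force at its end, in the units of the state.
- read_state(): the state, without advancing time (a new reading comes with each control period).
- get_image(name): name is "side" or "top" or "wrist"; returns a dict with "image" (400x640x3 uint8, red, green, blue), "fx", "fy", "cx", "cy" (pixels), "eye" and "rotation" of the camera in the world. Camera axes: x right, y down, z forward; pixel columns grow to the right and rows downward; lengths in mm; the calibration is good to about 2 mm. A picture is of the moment at which its call begins. There is no depth.
- job_done(): hands the job in; it is judged then, once.
The state is a dict: "clock": time; "joints": joint angles; "joint_vel": joint speeds; "joint_efforts": joint torques, N m; "position": TCP position; "ee_rot": TCP orientation; "contact_force": force on the tool from outside, world axes, zero at the start; "wrist_torque": the same for the moment, N m; "gripper_width": finger opening in mm; "grasp_force": force on a finger pad.
Only numpy, scipy, OpenCV 4.12 (cv2) and the standard library are available. Lean on these libraries where they do the work, as an engineer would, in place of code of your own. Each camera call takes 0.05 s, during which the arm holds its last target. There are 200 camera calls.

### The job

One of the two plywood drawing-tool cases on the studio table stands open. Lift its steel latch bar over the keeper's tooth, slide the lid fully shut, and let the bar drop into the keeper's notch so that the case is latched.

Things in the scene. Friction and masses are not known exactly. Their poses are not given: they have to be found in the camera images.
- case: Open plywood case, 240 (x) by 120 by 90 mm high, fixed; origin: centre of underside, z up. +x: the way the lid shuts, roughly away from the robot. On its +x end a steel keeper, 40 wide: tooth at x 82-88 mm, top 112 mm above the table; notch x 88-112, floor 90 high; back plate x 112-120, top 126. A like case, shut and latched, stands beside it (fixed, not listed).
- lid (a joint): Sliding wooden lid of the open case, 72 to 80 mm high between the side walls: how far it is open, in m. 0 = fully shut (end stop); grows as the lid moves along the case's -x, to 0.12 at most. It slides with about 1.5 N of friction, stays where left, and carries the latch bar along.
- latch_bar (a joint): Steel bar 16 wide, 10 high, along case x, hinged on the lid: raised angle, rad. 0 = level, lowest, in or out of the notch; grows as its +x end rises, max 0.9; falls by its weight (0.16 kg). Pivot: case x = -80 mm minus lid opening, y 0, height 122. A hook 12 long, 180 mm from the pivot, reaches 29 mm below it: down, it runs against the tooth; above 0.12 it passes over. Lid shut: over the notch.
- bar_knob (a point): Centre of the dark wooden ball knob, 30 mm in diameter, on a 12 mm thick stem on top of the latch bar; free to be gripped from above. Bar level, it lies 140 mm from the pivot along the case's +x and 36 mm above the pivot (158 mm above the table, 31 mm above the bar's top). Axes are the bar's: x along it to the hook, y across.

How it is judged:
By the outcome, as a careful person would: the job done as asked, in the order asked, and still so for the second after the job is handed in, with the robot touching nothing.
It also fails if it takes over 32 s, if anything falls off the work surface, if the arm or the gripper's body presses on something with over 40 N, if the wrist force passes 120 N, or if a joint passes its speed limit or range.

## Working session

There is one attempt and no reset: what is moved stays moved. The work goes in short steps, Python scripts to look and compute and a tool call to move; the robot and the scene stay as the last step left them, time stands still between calls to the robot, and variables do not carry over. Pictures are saved under pics/ and viewed, at most 10 in all, crops included, and the job is handed in when it is done.

Besides the shell and the picture viewer there is one more tool, called after "Emit:" as a command line: name --pt "numbers of a row" for each row, then --argument value for the rest. play_rows: Moves the arm, as the interface text tells. Its arguments: {"type":"object","properties":{"series":{"type":"array","items":{"type":"array","items":{"type":"number"}}},"gripper":{"type":"number"}},"required":["series"]}

```bash
mkdir -p pics; python3 - <<'E'
from bench import *
import cv2,pickle
s=read_state();print(s)
for n in("top","side"):
    d=get_image(n);cv2.imwrite(f"pics/{n}0.png",d["image"][:,:,::-1]);pickle.dump(d,open(f"{n}0.pkl","wb"))
    print({k:v for k,v in d.items() if k!="image"})
E
```

```text
{'clock': 0.0, 'joints': array([-1.04540591e+00,  3.85533180e-01,  6.61077002e-03, -4.98746435e-04,
       -1.19399376e+00, -2.58585215e-01]), 'joint_vel': array([ 0.00011828,  0.00046164, -0.00017903, -0.00098552,  0.00023338,
        0.00049884]), 'joint_efforts': array([-8.11668360e-05, -3.92288697e+01,  1.88401830e+01,  4.18627962e+00,
       -4.67803708e-03,  1.70194517e-05]), 'position': array([ 164.65018425, -602.36575642,  255.22978082]), 'ee_rot': array([-1.32916012e-01,  9.91126711e-01,  1.06807200e-03, -1.90715736e-04]), 'contact_force': array([ 0.22086243, -0.06609959, -0.21234688]), 'wrist_torque': array([0.02812283, 0.00422387, 0.0384886 ]), 'grasp_force': 0.0, 'gripper_width': 85.32961022959788}
{'fx': 383.55028873998975, 'fy': 383.55028873998975, 'cx': 319.40659300451813, 'cy': 203.9689509750876, 'eye': array([484.88162705, -14.30178309, 890.66427078]), 'rotation': array([ 0.70911072, -0.70377725,  0.03590312, -0.02388595])}
{'fx': 411.0421744829275, 'fy': 411.0421744829275, 'cx': 324.01660038445294, 'cy': 201.07104319781942, 'eye': array([191.61249283, 368.4124871 , 493.73061378]), 'rotation': array([-0.33388233,  0.82472948, -0.42361032,  0.1699946 ])}
```

View pics/top0.png

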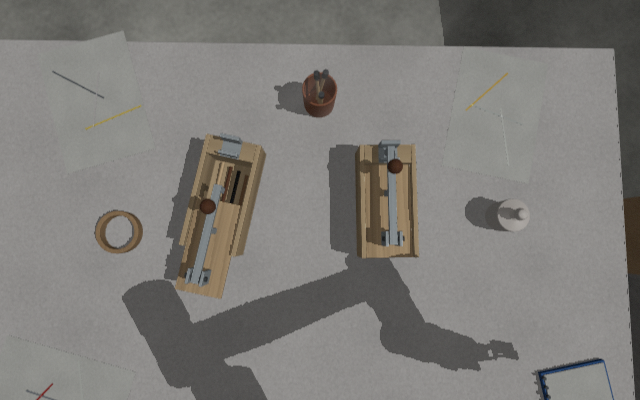

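View pics/side0.png

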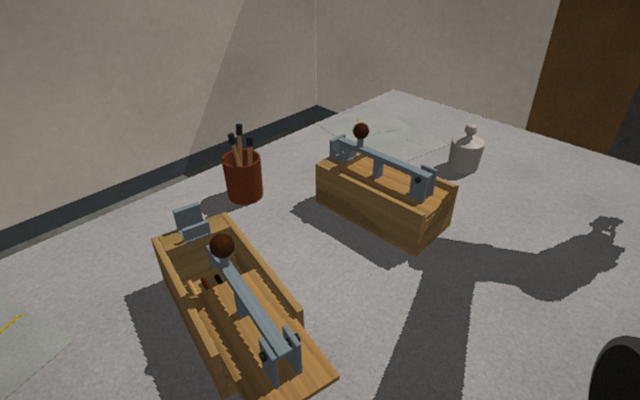

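The left case is open; its knob is at (207,206) in top and (221,245) in side. I'll zoom in to get the case features.

```bash
python3 - <<'E'
import cv2
a=cv2.imread("pics/top0.png")[120:310,160:280];cv2.imwrite("pics/c1.png",cv2.resize(a,None,fx=3.1,fy=3.1,interpolation=cv2.INTER_CUBIC))
b=cv2.imread("pics/side0.png")[195:400,140:350];b=cv2.resize(b,None,fx=2.9,fy=2.9,interpolation=cv2.INTER_CUBIC);cv2.imwrite("pics/c2.png",b)
E
```

```text
(no output)
```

View pics/c1.png

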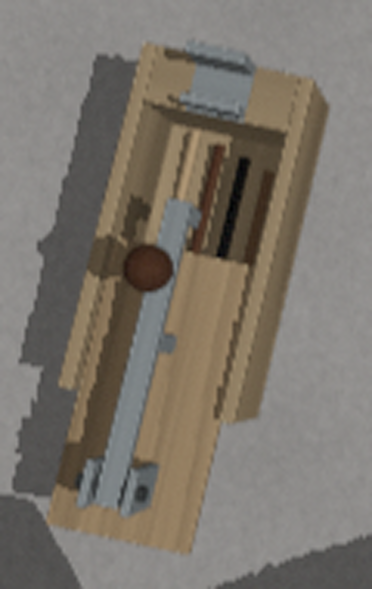

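View pics/c2.png

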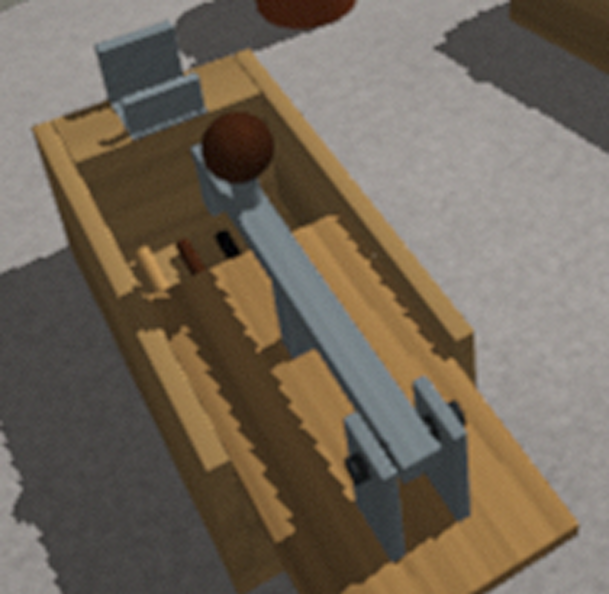

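```bash
cat > fit.py <<'E'
import numpy as np,pickle
from scipy.optimize import least_squares
from scipy.spatial.transform import Rotation as R
def proj(d,P):
    q=R.from_quat(d["rotation"]).inv().apply(np.atleast_2d(P)-d["eye"])
    return np.c_[d["fx"]*q[:,0]/q[:,2]+d["cx"],d["fy"]*q[:,1]/q[:,2]+d["cy"]]
E
python3 - <<'E'
from fit import *
T=pickle.load(open("top0.pkl","rb"));S=pickle.load(open("side0.pkl","rb"))
# local x,y,z ; crop pixel. 'K' -> knob
t=[((120,60,90),148,43),((120,-60,90),310,80),((-120,60,90),62,387),((-120,-60,90),233,418),((116,20,126),190,42),((116,-20,126),253,60),((85,20,112),182,97),((85,-20,112),243,112),("K",148,268)]
s=[((120,60,90),36,127),((120,-60,90),248,52),((-120,-60,90),475,335),((-120,60,90),212,468),((112,20,126),97,46),((112,-20,126),178,25),((82,20,112),122,105),((82,-20,112),200,80),("K",238,147)]
def res(p):
    x,y,a,l=p;Rz=R.from_euler('z',a);out=[]
    for d,L,f,o in((T,t,3.1,(160,120)),(S,s,2.9,(140,195))):
        P=[(60-l,0,158) if k[0]=="K" else k[0] for k in L]
        W=Rz.apply(np.array(P,float))+[x,y,0]
        out.append(proj(d,W)-(np.array([k[1:] for k in L])/f+o))
    return np.vstack(out)
r=least_squares(lambda p:res(p).ravel(),[480,260,-.2,80],loss='soft_l1')
print(r.x);print(res(r.x).round(1).tolist())
x,y,a,l=r.x
print("knob",R.from_euler('z',a).apply([60-l,0,158])+[x,y,0])
E
```

```text
[ 5.70676326e+02  1.78080177e+02 -2.09051720e-01  9.12147862e+01]
[[-1.0, -0.3], [2.1, -0.1], [-1.1, 0.0], [0.5, 2.5], [-0.6, 1.4], [-1.6, -0.2], [0.0, -0.1], [-0.6, -0.8], [0.9, 0.2], [-1.4, -0.6], [0.8, -1.7], [0.3, -1.7], [-1.8, 0.8], [0.9, 1.8], [-0.8, 0.2], [0.8, -0.3], [0.4, -1.3], [0.1, -0.1]]
knob [540.14114306 184.55825529 158.        ]
```

Emit:
play_rows --pt "12.5 26.2 0 0 0 -0.227" --pt "12.5 26.2 0 0 0 -0.227" --pt "12.5 26.2 0 0 0 -0.227" --pt "12.5 26.2 0 0 0 -0.227" --pt "12.5 26.2 0 0 0 -0.227" --pt "12.5 26.2 0 0 0 -0.227" --pt "12.5 26.2 0 0 0 -0.227" --pt "12.5 26.2 0 0 0 -0.227" --pt "12.5 26.2 0 0 0 -0.227" --pt "12.5 26.2 0 0 0 -0.227" --pt "12.5 26.2 0 0 0 -0.227" --pt "12.5 26.2 0 0 0 -0.227" --pt "12.5 26.2 0 0 0 -0.227" --pt "12.5 26.2 0 0 0 -0.227" --pt "12.5 26.2 0 0 0 -0.227" --pt "12.5 26.2 0 0 0 -0.227" --pt "12.5 26.2 0 0 0 -0.227" --pt "12.5 26.2 0 0 0 -0.227" --pt "12.5 26.2 0 0 0 -0.227" --pt "12.5 26.2 0 0 0 -0.227" --gripper 1

```text
clock: 1.77
position: [414.8, -77.4, 256.2]
ee_rot: [0.105, 0.995, 0.0, -0.0]
contact_force: [0.7, 0.5, -0.0]
gripper_width: 85.2
grasp_force: 0.0
```

Emit:
play_rows --pt "12.5 26.2 0 0 0 -0.227" --pt "12.5 26.2 0 0 0 -0.227" --pt "12.5 26.2 0 0 0 -0.227" --pt "12.5 26.2 0 0 0 -0.227" --pt "12.5 26.2 0 0 0 -0.227" --pt "12.5 26.2 0 0 0 -0.227" --pt "12.5 26.2 0 0 0 -0.227" --pt "12.5 26.2 0 0 0 0" --pt "8 20 0 0 0 0" --pt "4 6 0 0 0 0" --pt "0 0 0 0 0 0"

```text
clock: 2.68
position: [527.1, 158.0, 255.4]
ee_rot: [0.186, 0.983, -0.0, -0.001]
contact_force: [0.4, 0.4, 0.5]
gripper_width: 85.2
grasp_force: 0.0
```

```bash
python3 - <<'E'
from bench import *
from fit import *
import cv2
s=read_state();print(s["clock"],s["position"],s["joints"],R.from_quat(s["ee_rot"]).as_matrix().round(3).tolist())
d=get_image("wrist");pickle.dump(d,open("w1.pkl","wb"))
cv2.imwrite("pics/w1.png",d["image"][:,:,::-1]);print(proj(d,[540.1,184.6,158]),d["eye"])
E
```

```text
2.6833 [527.12777729 157.96892279 255.39019197] [ 5.85720459e-01  2.59224132e-01 -1.77766323e-01 -1.68015031e-04
 -1.13514392e+00 -2.52983734e+00] [[-0.931, 0.365, -0.001], [0.365, 0.931, -0.001], [0.001, -0.001, -1.0]]
[[366.92088684 211.7772819 ]] [464.72901214 184.1541664  373.8710782 ]
```

View pics/w1.png

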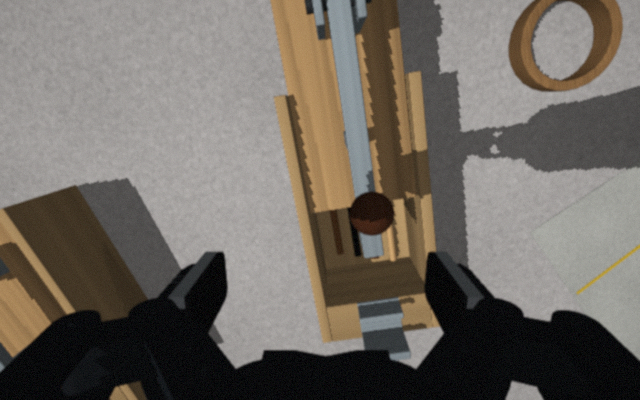

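The knob is at (372,213) in the wrist view, against (367,212) predicted. That shifts my estimate to about y=186.5. I over-rotated by 9.4° and will correct it during the descent.

Emit:
play_rows --pt "3.4 7.1 0 0 0 0.39" --pt "3.4 7.1 0 0 0 0.39" --pt "3.3 7.1 0 0 0 0.39" --pt "3.3 7.2 0 0 0 0.39" --pt "0 0 -13 0 0 0" --pt "0 0 -13 0 0 0" --pt "0 0 -13 0 0 0" --pt "0 0 -13 0 0 0" --pt "0 0 -13 0 0 0" --pt "0 0 -13 0 0 0" --pt "0 0 -13 0 0 0" --pt "0 0 0 0 0 0"

```text
clock: 3.73
position: [538.1, 183.0, 162.8]
ee_rot: [0.107, 0.994, -0.002, -0.003]
contact_force: [-0.7, 0.1, 0.1]
gripper_width: 85.1
grasp_force: 0.0
```

Emit:
play_rows --pt "0 0 0 0 0 0" --pt "0 0 0 0 0 0" --pt "0 0 0 0 0 0" --pt "0 0 0 0 0 0" --pt "0 0 0 0 0 0" --pt "0 0 0 0 0 0" --pt "0 0 0 0 0 0" --pt "0 0 0 0 0 0" --gripper 0.2

```text
clock: 4.4
position: [541.0, 185.8, 166.5]
ee_rot: [0.105, 0.994, 0.001, 0.001]
contact_force: [-0.9, 0.7, 5.3]
gripper_width: 26.9
grasp_force: 58.9
```

```bash
python3 - <<'E'
from bench import *
from fit import *
import cv2
s=read_state();print({k:s[k].round(2) for k in("position","contact_force","wrist_torque","joint_vel")},s["gripper_width"])
for n in("side","wrist"):
    d=get_image(n);pickle.dump(d,open(n+"2.pkl","wb"))
    im=d["image"][:,:,::-1]
    if n=="side": im=cv2.resize(im[150:400,100:400],None,fx=2,fy=2)
    cv2.imwrite(f"pics/{n}2.png",im)
s=read_state();print(s["position"],s["contact_force"],s["gripper_width"])
E
```

```text
{'position': array([540.97, 185.83, 166.52]), 'contact_force': array([-0.91,  0.73,  5.28]), 'wrist_torque': array([0.5 , 0.11, 0.03]), 'joint_vel': array([-0.,  0.,  0.,  0.,  0., -0.])} 26.92445924184057
[540.91172162 185.82371174 166.47182661] [-0.83149041  1.46545909  5.95318203] 27.181620243081024
```

View pics/side2.png

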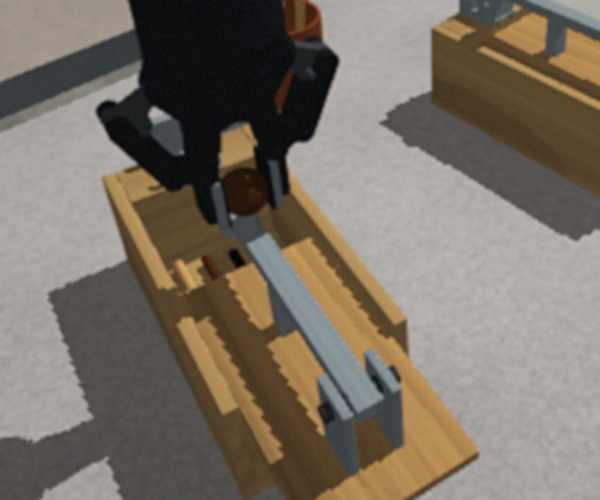

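View pics/wrist2.png

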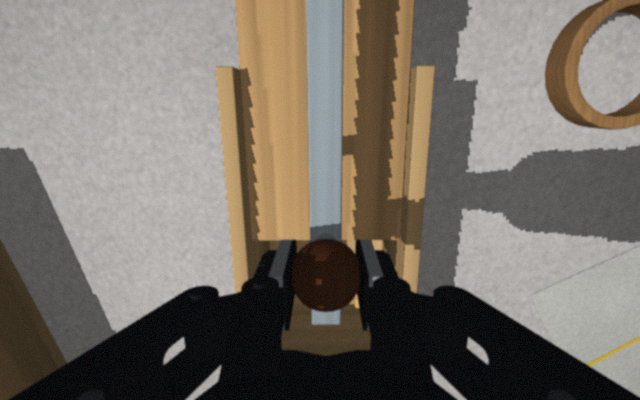

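The ball is squarely between the pads at (325,275), and the bar runs straight down the wrist view. I'll lift it along the arc, tilting the tool with the bar.

Emit:
play_rows --pt "-1.0 0.2 3.5 -0.05 -0.235 0" --pt "-1.0 0.2 3.5 -0.05 -0.235 0" --pt "-1.1 0.2 3.5 -0.05 -0.235 0" --pt "-1.2 0.3 3.4 -0.05 -0.235 0" --pt "-1.3 0.3 3.4 -0.05 -0.235 0" --pt "-1.4 0.3 3.4 -0.05 -0.235 0" --pt "-1.5 0.3 3.3 -0.05 -0.235 0" --pt "-1.6 0.3 3.3 -0.05 -0.235 0" --pt "-1.7 0.3 3.2 -0.05 -0.235 0" --pt "-1.8 0.4 3.2 -0.05 -0.235 0" --pt "0 0 0 0 0 0" --pt "0 0 0 0 0 0"

```text
clock: 5.5
position: [526.1, 188.8, 198.8]
ee_rot: [0.104, 0.987, -0.012, 0.125]
contact_force: [0.2, 5.4, -3.2]
gripper_width: 27.0
grasp_force: 59.1
```

```bash
python3 - <<'E'
from bench import *
from fit import *
import cv2
s=read_state();print(s["contact_force"],s["wrist_torque"],s["gripper_width"],s["joints"])
d=get_image("side");pickle.dump(d,open("s3.pkl","wb"))
cv2.imwrite("pics/s3.png",cv2.resize(d["image"][150:400,100:400,::-1],None,fx=2,fy=2))
E
```

```text
[ 0.21313576  5.44380656 -3.18324053] [1.53704027 0.82804327 0.32430829] 26.99724305222926 [ 0.72255851  0.23784515 -0.49751027  0.31098341 -0.7062693  -2.72823906]
```

View pics/s3.png

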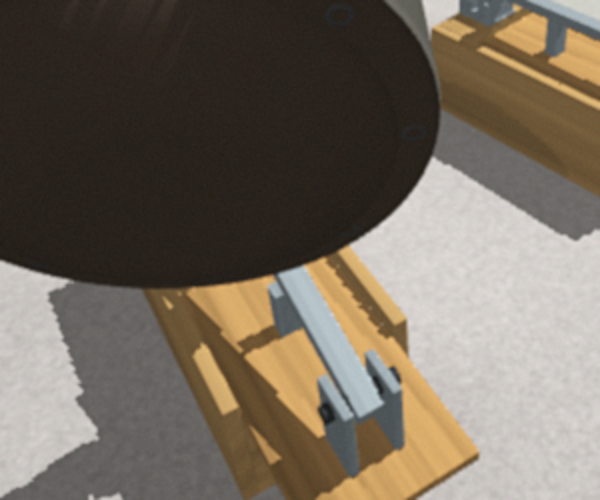

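Emit:
play_rows --pt "4.9 -1.04 0 0 0 0" --pt "4.9 -1.04 0 0 0 0" --pt "4.9 -1.04 0 0 0 0" --pt "4.9 -1.04 0 0 0 0" --pt "4.9 -1.04 0 0 0 0" --pt "4.9 -1.04 0 0 0 0" --pt "4.9 -1.04 0 0 0 0" --pt "4.9 -1.04 0 0 0 0" --pt "4.9 -1.04 0 0 0 0" --pt "4.9 -1.04 0 0 0 0" --pt "4.9 -1.04 0 0 0 0" --pt "4.9 -1.04 0 0 0 0" --pt "4.9 -1.04 0 0 0 0" --pt "4.9 -1.04 0 0 0 0" --pt "4.9 -1.04 0 0 0 0" --pt "4.9 -1.04 0 0 0 0" --pt "0 0 0 0 0 0"

```text
clock: 6.97
position: [605.9, 172.0, 198.2]
ee_rot: [0.105, 0.987, -0.013, 0.125]
contact_force: [1.1, 4.2, -0.2]
gripper_width: 27.3
grasp_force: 59.2
```

Emit:
play_rows --pt "2 -0.42 0 0 0 0" --pt "2 -0.42 0 0 0 0" --pt "2 -0.42 0 0 0 0" --pt "0 0 0 0 0 0" --pt "0 0 0 0 0 0"

```text
clock: 7.38
position: [611.1, 170.9, 198.5]
ee_rot: [0.105, 0.987, -0.012, 0.125]
contact_force: [0.8, 5.2, -2.2]
gripper_width: 27.0
grasp_force: 59.2
```

Emit:
play_rows --pt "2 -0.42 0 0 0 0" --pt "0 0 0 0 0 0" --pt "0 0 0 0 0 0"

```text
clock: 7.63
position: [613.0, 170.5, 198.5]
ee_rot: [0.105, 0.987, -0.012, 0.125]
contact_force: [1.2, 5.3, -1.4]
gripper_width: 27.4
grasp_force: 59.2
```

Emit:
play_rows --pt "1 -0.21 0 0 0 0" --pt "1 -0.21 0 0 0 0" --pt "0 0 0 0 0 0" --pt "0 0 0 0 0 0"

```text
clock: 7.97
position: [614.9, 170.1, 198.4]
ee_rot: [0.105, 0.987, -0.012, 0.124]
contact_force: [0.5, 5.9, -2.5]
gripper_width: 27.0
grasp_force: 59.2
```

Emit:
play_rows --pt "1 -0.21 0 0 0 0" --pt "1 -0.21 0 0 0 0" --pt "0 0 0 0 0 0" --pt "0 0 0 0 0 0"

```text
clock: 8.3
position: [616.4, 169.7, 197.8]
ee_rot: [0.105, 0.987, -0.013, 0.124]
contact_force: [-1.3, 6.2, -2.4]
gripper_width: 27.1
grasp_force: 59.2
```

Emit:
play_rows --pt "1 -0.21 0 0 0 0" --pt "1 -0.21 0 0 0 0" --pt "0 0 0 0 0 0" --pt "0 0 0 0 0 0"

```text
clock: 8.63
position: [617.2, 169.5, 196.6]
ee_rot: [0.105, 0.987, -0.013, 0.122]
contact_force: [-3.5, 9.1, -3.1]
gripper_width: 27.3
grasp_force: 59.2
```

Emit:
play_rows --pt "1 -0.21 0 0 0 0" --pt "0 0 0 0 0 0" --pt "0 0 0 0 0 0"

```text
clock: 8.88
position: [617.6, 169.4, 196.0]
ee_rot: [0.105, 0.987, -0.013, 0.122]
contact_force: [-6.2, 10.0, -5.4]
gripper_width: 26.6
grasp_force: 59.2
```

The lid has reached the end stop: force is building and the advance has stalled. I'll lower the bar along the arc.

Emit:
play_rows --pt "1.8 -0.4 -3.2 0.05 0.235 0" --pt "1.7 -0.3 -3.2 0.05 0.235 0" --pt "1.6 -0.3 -3.3 0.05 0.235 0" --pt "1.5 -0.3 -3.3 0.05 0.235 0" --pt "1.4 -0.3 -3.4 0.05 0.235 0" --pt "1.3 -0.3 -3.4 0.05 0.235 0" --pt "0 0 0 0 0 0" --pt "0 0 0 0 0 0"

```text
clock: 9.55
position: [626.9, 167.5, 176.3]
ee_rot: [0.106, 0.993, -0.005, 0.046]
contact_force: [-4.3, 8.8, -3.0]
gripper_width: 27.2
grasp_force: 59.3
```

Emit:
play_rows --pt "1.2 -0.3 -3.4 0.05 0.235 0" --pt "1.1 -0.2 -3.5 0.05 0.235 0" --pt "1.0 -0.2 -3.5 0.05 0.235 0" --pt "0 0 0 0 0 0" --pt "0 0 0 0 0 0"

```text
clock: 9.97
position: [630.3, 166.8, 166.7]
ee_rot: [0.106, 0.994, -0.001, 0.009]
contact_force: [-2.1, 8.3, -1.6]
gripper_width: 27.1
grasp_force: 59.4
```

Emit:
play_rows --pt "0.5 -0.1 -1 0.05 0.235 0" --pt "1 -0.2 0 0 0 0" --pt "1 -0.2 0 0 0 0" --pt "0 0 0 0 0 0" --pt "0 0 0 0 0 0"

```text
clock: 10.38
position: [630.7, 166.7, 166.5]
ee_rot: [0.106, 0.994, 0.0, -0.005]
contact_force: [-10.8, 9.1, 3.1]
gripper_width: 26.8
grasp_force: 59.9
```

```bash
python3 - <<'E'
from bench import *
import cv2
d=get_image("side");e=get_image("top")
import numpy as np
a=cv2.resize(d["image"][130:330,120:320,::-1],(400,400));b=cv2.resize(e["image"][110:270,150:310,::-1],(400,400))
cv2.imwrite("pics/m4.png",np.hstack([a,b]))
E
```

```text
(no output)
```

View pics/m4.png

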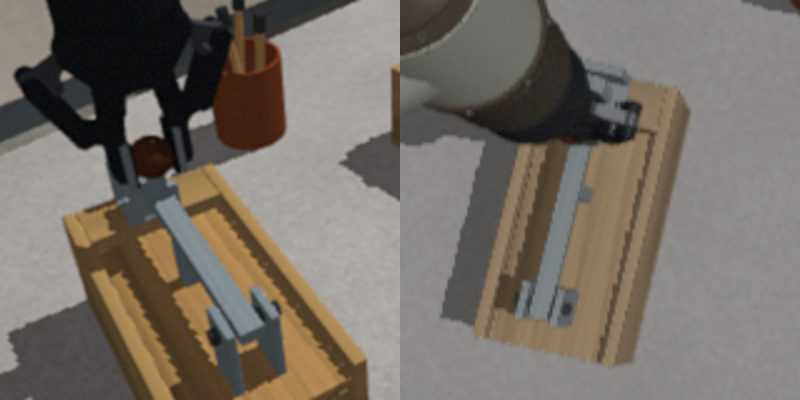

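The lid is flush in the case and the bar is level with its hook in the keeper. I'll release and retreat.

Emit:
play_rows --pt "0 0 0 0 0 0" --pt "0 0 0 0 0 0" --pt "0 0 0 0 0 0" --pt "0 0 0 0 0 0" --pt "0 0 0 0 0 0" --pt "0 0 0 0 0 0" --pt "0 0 0 0 0 0" --pt "0 0 0 0 0 0" --gripper 1

```text
clock: 11.15
position: [635.1, 164.9, 167.8]
ee_rot: [0.106, 0.994, -0.0, -0.0]
contact_force: [0.2, -0.3, 0.3]
gripper_width: 85.5
grasp_force: 0.0
```

Emit:
play_rows --pt "0 0 5 0 0 0" --pt "0 0 10 0 0 0" --pt "0 0 15 0 0 0" --pt "0 0 15 0 0 0" --pt "0 0 15 0 0 0" --pt "0 0 15 0 0 0" --pt "-10 -20 15 0 0 0" --pt "-10 -25 10 0 0 0" --pt "-10 -25 0 0 0 0" --pt "-10 -25 0 0 0 0" --pt "-10 -25 0 0 0 0" --pt "-10 -25 0 0 0 0" --pt "-10 -25 0 0 0 0" --pt "0 0 0 0 0 0" --pt "0 0 0 0 0 0"

```text
clock: 12.4
position: [565.0, -5.9, 269.4]
ee_rot: [0.107, 0.994, 0.0, 0.001]
contact_force: [0.0, 0.2, 0.5]
gripper_width: 85.3
grasp_force: 0.0
```

```bash
python3 - <<'E'
from bench import *
import cv2,numpy as np
d=get_image("side");e=get_image("top")
a=cv2.resize(d["image"][130:330,120:320,::-1],(400,400));b=cv2.resize(e["image"][110:270,150:310,::-1],(400,400))
cv2.imwrite("pics/m5.png",np.hstack([a,b]))
E
```

```text
(no output)
```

View pics/m5.png

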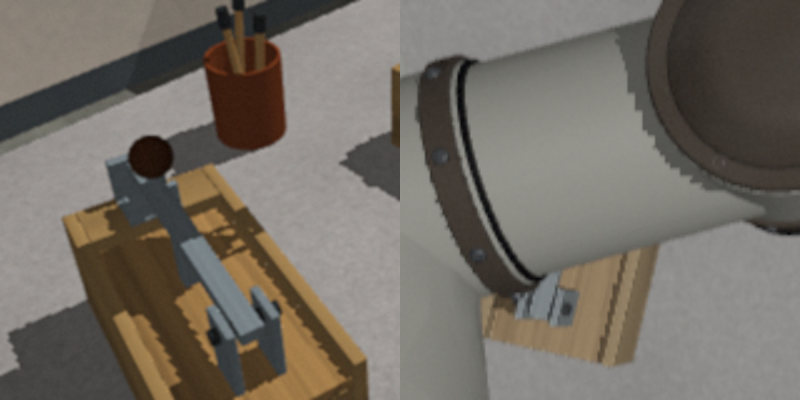

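The gripper is clear and the knob is at about (195.5,208.5) in the side view. I'll check that against the latched model and hand in.

```bash
python3 - <<'E'
from fit import *
S=pickle.load(open("side0.pkl","rb"));a=-.209
for l,th in((0,0),(3,0),(6,0),(0,.06),(0,.12)):
    k=[-80-l+140*np.cos(th)-36*np.sin(th),0,122+36*np.cos(th)+140*np.sin(th)]
    print(l,th,proj(S,R.from_euler('z',a).apply(k)+[570.7,179.5,0]))
from bench import job_done,get_image
import cv2
im=get_image("side")["image"].astype(int)[190:225,175:220]
m=(im[...,0]<90)&(im[...,0]>1.5*im[...,2]);n,_,st,c=cv2.connectedComponentsWithStats(m.astype('uint8'));i=1+st[1:,4].argmax();print(c[i]+[175,190],st[i])
E
```

```text
0 0 [[195.03317266 208.73655484]]
3 0 [[195.80285564 209.83472516]]
6 0 [[196.57812151 210.94086105]]
0 0.06 [[194.54017494 204.6712387 ]]
0 0.12 [[194.18634972 200.7870765 ]]
[195.03478261 208.12463768] [ 10   8  21  21 345]
```

The knob's measured position, (195.0, 208.1), matches a shut lid and level bar, which predict (195.0, 208.7).

```bash
python3 -c "from bench import job_done;print(job_done())"
```

```text
the job is handed in; nothing more can be done
None
```

The lid is fully shut with the latch bar level in the keeper's notch, the gripper is clear, and I handed the job in at about 12.5 s on the robot's clock (limit 32 s).

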